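# Set out the weigh-in station in a food test lab

### The job

Set out the weigh-in station, with left and right as the robot sees them: centre the large tin in the near left circle of the white board, the jar in the circle to its right, and the bottle in the circle behind and between those two; centre the small tin on top of the large tin, and put the steel check weight in the middle of the scale's pan. Keep these five things upright throughout, never tipped over. Leave the white dish and the timer where they stand.

Things in the scene. Friction and masses are not known exactly. Their poses are not given: they have to be found in the camera images.
- board: White flat board, fixed, 200 mm (its x) by 220 mm (its y), 8 mm thick, near the middle of the work area, turned up to 20 degrees from square with the robot. Origin: centre of its underside; x points to the edge away from the robot, y to the robot's left, z up; its top is at z = 8 mm. Three thin black printed circles of 76 mm diameter (no relief), centres in its frame: near left (-45, +55) mm, near right (-45, -55) mm, far middle (+50, 0) mm.
- scale: Small grey bench scale, fixed, on the left or right of the board. Body 110 mm (its x, from -62 to +48 mm) by 100 mm, 20 mm high, with a round flat steel pan of 82 mm diameter centred on the origin, top at z = 26 mm; the pan does not move. A light display strip along its front (-x) edge. Origin: on the underside, straight below the pan's centre; z up; x points roughly away from the robot.
- large_tin: Plain round flat-topped closed metal tin, solid to handle, 66 mm diameter, 40 mm high, about 140 g. Loose, standing upright. Origin: centre of its underside, z up its axis; yaw is arbitrary.
- small_tin: The same kind of tin, smaller: 46 mm diameter, 28 mm high, about 70 g. Loose, upright. Origin: centre of its underside, z up its axis; yaw is arbitrary.
- jar: Squat round amber glass jar with a black screw lid, 54 mm diameter (straight side up to 51 mm, lid 53 mm across from 56 to 70 mm), 70 mm high, about 200 g. Loose, upright. Origin: centre of its underside, z up its axis; yaw is arbitrary.
- bottle: Round white plastic bottle with a grey cap, the tallest of the loose things: 48 mm diameter straight side up to 82 mm, then a shoulder and a cap about 30 mm across from 93 mm to the top at 108 mm; about 160 g. Loose, upright. Origin: centre of its underside, z up its axis; yaw is arbitrary.
- weight: Steel check weight: cylinder of 32 mm diameter and 34 mm height with a thin neck and a 20 mm knob on top, 50 mm high in all, about 200 g. Loose, upright. Origin: centre of its underside, z up its axis; yaw is arbitrary.
- ramekin: Bystander: small white open ceramic dish, about 72 mm across the rim, 38 mm high, loose. To be left where it stands. Origin: centre of its underside, z up.
- timer: Bystander: black flat kitchen timer with a light display and three grey buttons, 62 by 58 by 22 mm, loose, lying flat. To be left where it stands. Origin: centre of its underside, z up.
Things that resemble listed ones, but are neither listed nor needed, are in the scene too. What is shaped like the small_tin but purple or turquoise is not meant. Leave any blue or purple look-alike of the weight alone.

How it is judged (in metres and radians):
At the end, for the whole second after the job is handed in: Large tin, jar and bottle stand on the board within 12 mm of their circles' centres along each board axis; small tin on the large tin, centres within 10 mm; weight on the scale pan within 15 mm of its centre along each axis; heights within 4 mm, all upright within 0.1 rad, released, at rest (x of large_tin in the frame of board between -0.057 and -0.033 m and y of large_tin in the frame of board between 0.043 and 0.067 m and z of large_tin in the frame of board between 0.004 and 0.012 m and x of jar in the frame of board between -0.057 and -0.033 m and y of jar in the frame of board between -0.067 and -0.043 m and z of jar in the frame of board between 0.004 and 0.012 m and x of bottle in the frame of board between 0.038 and 0.062 m and y of bottle in the frame of board between -0.012 and 0.012 m and z of bottle in the frame of board between 0.004 and 0.012 m and x of weight in the frame of scale between -0.015 and 0.015 m and y of weight in the frame of scale between -0.015 and 0.015 m and z of weight in the frame of scale between 0.022 and 0.03 m and horizontal distance between small_tin and large_tin below 0.01 m and height (world z) of small_tin between 0.044 and 0.052 m and angle between each of large_tin, small_tin, jar, bottle, weight's own z axis and vertical below 0.1 rad and linear speed of each of large_tin, small_tin, jar, bottle, weight below 0.02 m/s and angular speed of each of large_tin, small_tin, jar, bottle, weight below 0.2 rad/s); the robot touches nothing.
It fails at once if one of the five things tips over (leans more than 0.7 rad) (angle between any of large_tin, small_tin, jar, bottle, weight's own z axis and vertical above 0.7 rad).
It fails at once if the white dish or the timer is moved more than 25 mm (distance of any of ramekin, timer from where it was at the start of the episode above 0.025 m).
It also fails if it takes over 126 s, if anything falls off the work surface, if the arm or the gripper's body presses on something with over 40 N, if the wrist force passes 120 N, or if a joint passes its speed limit or range.

### The arm

A 6-joint arm with a two-finger parallel gripper is mounted at the origin on the work surface. World frame = base frame: x ahead of the robot, y to its left, z up, the work surface at z = 0. Lengths are in mm, angles in rad, forces in N, time in s.
With the tool pointing down it reaches from about 350 to 975 mm from the base axis. Payload 7.1 kg.
Tool frame: the origin (TCP) lies on the front face of the gripper's body, between the roots of the fingers; the fingertips stand 80 mm ahead of it and the grasp point (between the pads) lies 61 mm ahead of it (env.tips_ahead is the distance from the TCP to the fingertips, in mm); z points along the fingers, y is the direction in which the jaws open and shut (so a half turn about z gives the same grasp; the last joint's range is limited). The gripper opens to 88 mm and grips with 3 to 60 N. Pads are 20 mm wide; open, the fingers measure 115 mm over their backs; the gripper's body (75 mm by 178 mm) begins 61 mm behind the grasp point.
Start: joints at [-1.124, 0.423, 1.63, -0, 1.089, -0.019], TCP at [280.725, -558.389, 302.675] pointing down, gripper open.
Joint ranges: [-3, 3], [-0.9, 2.11], [0.09, 2.58], [-1.31, 4.45], [0.11, 2.69], [-2.54, 2.54]. Speed limits (rad/s): [2.39, 2.39, 3.01, 3.14, 3.14, 3.14].

### API

Orientations are given as a unit quaternion [x, y, z, w].
In Python, from station import env, set_gripper, viewer, workorder gives the robot as it stands. Calls block until the motion is done:
- env.reach(position, orientation): joint-space move of the TCP to a pose.
- env.move_l(position, rot=None, rate=150, f_stop=None): straight line of the TCP; rot=None keeps the orientation; rate is the mean speed in mm/s. With f_stop (N) it stops when the force on the tool has changed by that much, and returns True; else False.
- env.move_joints(angles): joint-space move.
- set_gripper(opening): finger opening in mm; the grip force is fixed at half the most; returns when the fingers have stopped.
- env.hold(seconds).
- env.ik(position, orientation): joint angles nearest the present ones, or None.
- env.read_state(): the state.
- viewer.camera(name): name is "side" or "top"; returns the picture (480x640x3 uint8, blue, green, red); there is no depth.
- viewer.camera_params(name): a dict with "fx", "fy", "cx", "cy" (pixels), "dist" ([k1, k2, p1, p2, k3] as OpenCV has them; the pictures are not rectified), "pose" (4x4, takes a point from camera to world coordinates). Camera axes: x right, y up, looking along -z (the intrinsics and any distortion apply to the point x, -y, -z); pixel columns grow to the right and rows downward; lengths in mm; the calibration is good to about 2 mm. A picture is of the moment at which its call begins. camera_params takes no time and is no camera call.
A pose or a line that the arm cannot do raises env.IKError and nothing moves.
- workorder.sign_off(): hands the job in, once; it reports no verdict.
The state is a dict: "time_s": time; "qpos": joint angles; "dq": joint speeds; "tau": joint torques, N m; "tool_pos": TCP position; "orientation": TCP orientation; "force": force on the tool from outside, world axes, zero at the start; "wrist_torque": the same for the moment, N m; "width": finger opening in mm.
Only numpy, scipy, OpenCV 4.12 (cv2) and the standard library are available. Lean on these libraries where they do the work, as an engineer would, in place of code of your own. Each camera call takes 0.05 s, during which the arm holds its last target.

## Working session

There is one attempt and no reset: what is moved stays moved. The work goes in short steps, each a Python script; the robot and the scene stay as the last script left them, time stands still between calls to the robot, and variables do not carry over. Pictures are saved under pics/ and viewed, and the job is handed in when it is done.

```bash
ls; mkdir -p pics
python3 - <<'E'
from station import env, set_gripper, viewer, workorder
import cv2
for n in ("side","top"):
    cv2.imwrite(f"pics/{n}0.png",viewer.camera(n))
    print(n,viewer.camera_params(n))
s=env.read_state();print(s["time_s"],s["tool_pos"],s["orientation"],s["width"],env.tips_ahead)
E
```

```text
pics
side {'fx': 485.6731883304778, 'fy': 485.6731883304778, 'cx': 319.55741525629844, 'cy': 245.2914604824569, 'dist': array([-0.08434943,  0.        ,  0.        ,  0.        ,  0.        ]), 'pose': array([[-7.36142502e-01,  3.64243829e-01, -5.70456527e-01,
        -9.22604183e+01],
       [-6.76637118e-01, -3.76113528e-01,  6.33009340e-01,
         6.87803770e+02],
       [ 1.60133291e-02,  8.51977140e-01,  5.23334048e-01,
         5.99639282e+02],
       [ 0.00000000e+00,  0.00000000e+00,  0.00000000e+00,
         1.00000000e+00]])}
top {'fx': 610.2576993225501, 'fy': 610.2576993225501, 'cx': 325.67134727260583, 'cy': 241.98990916177976, 'dist': array([-0.06049665,  0.        ,  0.        ,  0.        ,  0.        ]), 'pose': array([[-4.51441402e-02,  9.77404148e-01, -2.06502150e-01,
         1.73288984e+02],
       [-9.98980448e-01, -4.41138293e-02,  9.59347743e-03,
         3.22936614e+01],
       [ 2.67104054e-04,  2.06724699e-01,  9.78399115e-01,
         1.54570887e+03],
       [ 0.00000000e+00,  0.00000000e+00,  0.00000000e+00,
         1.00000000e+00]])}
0.1 [ 280.57189178 -558.04360192  301.97909885] [ 9.72993351e-01  2.30832067e-01 -1.55033391e-04 -6.86322708e-04] 87.97415022770214 80.0
```

View pics/top0.png

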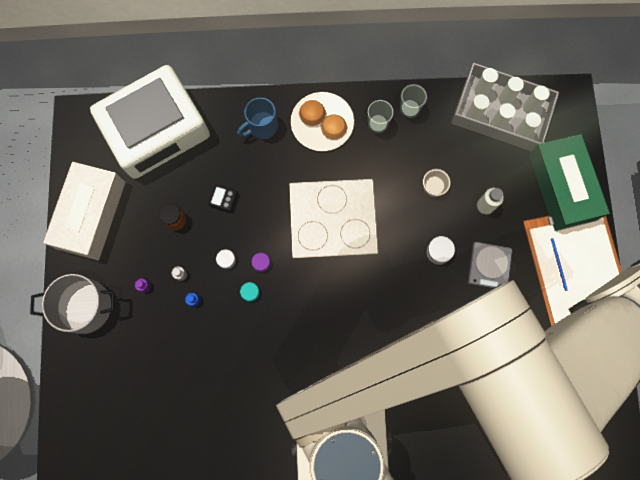

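View pics/side0.png

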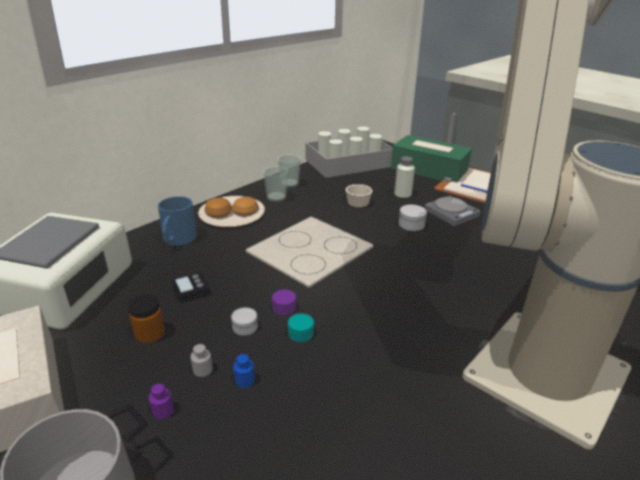

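The top view shows:
- **Small tin candidates:** metal (226,259), purple (260,262), turquoise (249,291). I choose the metal one.
- **Weight candidates:** steel (178,272), purple (142,285), blue (192,299). I choose the steel one.
- **Large tin:** (441,249). The white dish at (436,182) is open, so it isn't the tin.
- **Bottle:** (490,201). The rack of white jars at (510,95) is not meant.
- **Jar:** amber with black lid, (175,217).
- **Scale:** (490,263), on the right.

Close crops follow to check.

Run:
```python
import cv2,numpy as np
t=cv2.imread("pics/top0.png")
def crop(x0,y0,w,h,k,name):
    c=cv2.resize(t[y0:y0+h,x0:x0+w],None,fx=k,fy=k,interpolation=cv2.INTER_CUBIC)
    for i in range(0,w,20):
        cv2.line(c,(i*k,0),(i*k,6),(0,255,255),1);cv2.putText(c,str(x0+i),(i*k,16),0,.35,(0,255,255))
    for i in range(0,h,20):
        cv2.line(c,(0,i*k),(6,i*k),(0,255,255),1);cv2.putText(c,str(y0+i),(8,i*k+4),0,.35,(0,255,255))
    cv2.imwrite(f"pics/{name}.png",c)
crop(125,180,155,135,5,"cl"); crop(410,160,120,140,4,"cr"); crop(275,165,120,100,6,"cb")
```

```text
(no output)
```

View pics/cl.png

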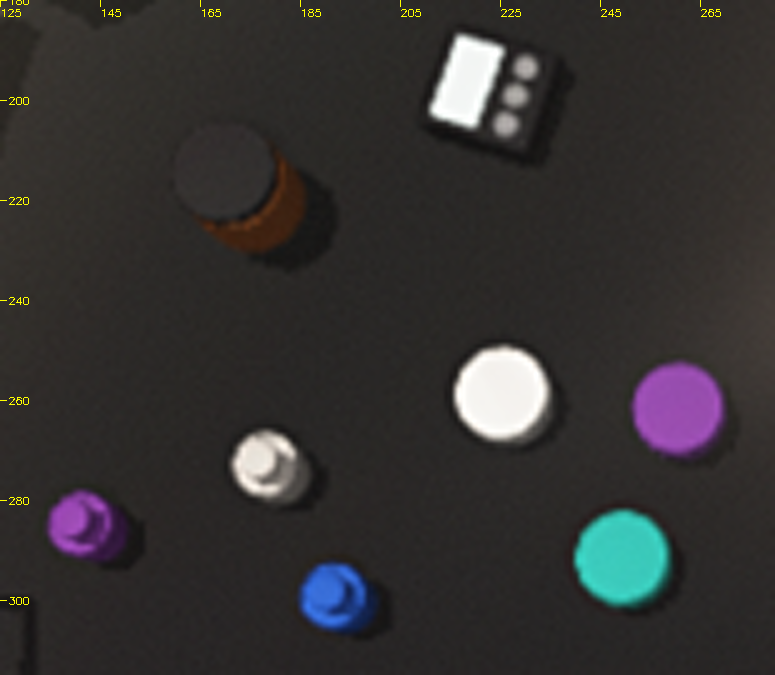

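View pics/cr.png

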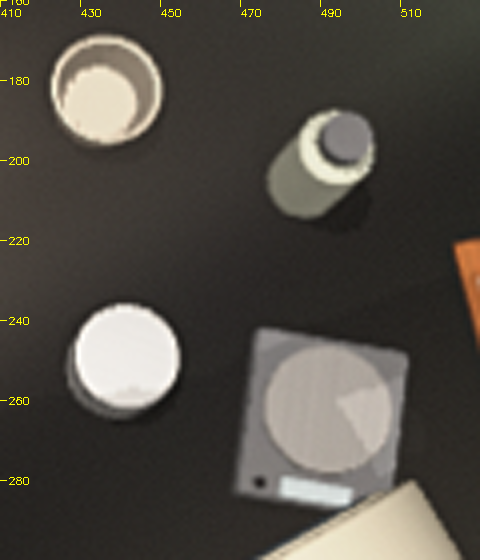

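View pics/cb.png

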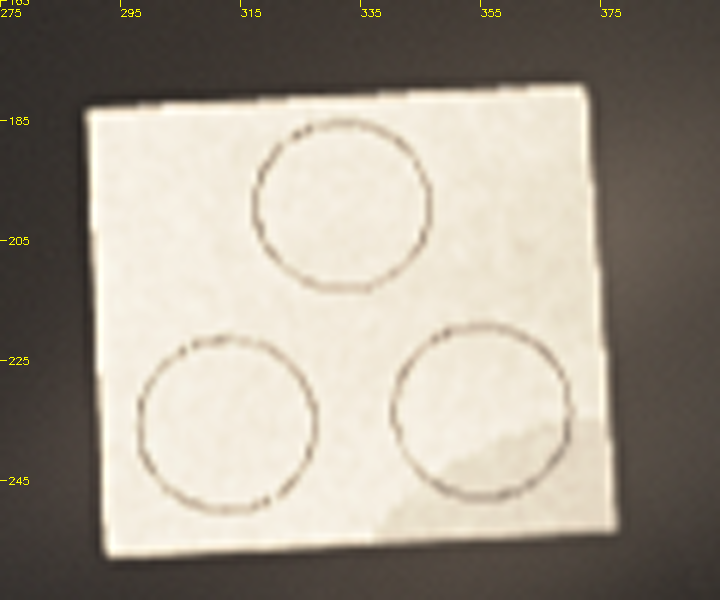

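The crops confirm the choices: metal tin at (225,258), steel weight at (178,272), jar lid at (170,214), large tin top at (442,245), bottle cap at (496,194), and pan centre at (492,262). Next I turn these into positions.

```bash
cat > h.py <<'E'
from station import env, set_gripper, viewer, workorder
import cv2, numpy as np
P={n:viewer.camera_params(n) for n in("top","side")}
def pix2w(n,uv,z):
    p=P[n];K=np.array([[p["fx"],0,p["cx"]],[0,p["fy"],p["cy"]],[0,0,1]])
    q=cv2.undistortPoints(np.array([[uv]],float),K,np.array(p["dist"]))[0,0]
    d=p["pose"][:3,:3]@np.array([q[0],-q[1],-1.]);o=p["pose"][:3,3]
    return o+d*(z-o[2])/d[2]
def w2pix(n,X):
    p=P[n];K=np.array([[p["fx"],0,p["cx"]],[0,p["fy"],p["cy"]],[0,0,1]])
    c=p["pose"][:3,:3].T@(np.array(X,float)-p["pose"][:3,3])
    return cv2.projectPoints(np.array([[c[0],-c[1],-c[2]]]),np.zeros(3),np.zeros(3),K,np.array(p["dist"]))[0][0,0]
def crop(img,x0,y0,w,h,k,name):
    c=cv2.resize(img[y0:y0+h,x0:x0+w],None,fx=k,fy=k,interpolation=cv2.INTER_CUBIC)
    for i in range(0,w,20):
        cv2.line(c,(i*k,0),(i*k,6),(0,255,255),1);cv2.putText(c,str(x0+i),(i*k,16),0,.35,(0,255,255))
    for i in range(0,h,20):
        cv2.line(c,(0,i*k),(6,i*k),(0,255,255),1);cv2.putText(c,str(y0+i),(8,i*k+4),0,.35,(0,255,255))
    cv2.imwrite(f"pics/{name}.png",c)
E
python3 - <<'E'
from h import *
np.set_printoptions(precision=1,suppress=True)
def cc(c,k,o): return ((c[0]+.5)/k-.5+o[0],(c[1]+.5)/k-.5+o[1])
B=(275,165);L=(125,180);R=(410,160)
cs=[pix2w("top",cc(c,6,B),8) for c in[(88,109),(585,86),(617,530),(106,556)]]
for c in cs:print(c)
print("edges",[np.linalg.norm(cs[i]-cs[(i+1)%4]) for i in range(4)])
ci=[pix2w("top",cc(c,6,B),8) for c in[(228,425),(482,412),(342,206)]]
print("NL,NR,F",*ci)
ctr=np.array(cs).mean(0);
src=np.array([[100,110],[100,-110],[-100,-110],[-100,110],[-45,55],[-45,-55],[50,0]],float)
dst=np.array([c[:2] for c in cs+ci])
a=src-src.mean(0);b=dst-dst.mean(0)
th=np.arctan2((a[:,0]*b[:,1]-a[:,1]*b[:,0]).sum(),(a*b).sum())
Rm=np.array([[np.cos(th),-np.sin(th)],[np.sin(th),np.cos(th)]]);t=dst.mean(0)-Rm@src.mean(0)
print("board",t,np.degrees(th));print("resid",(Rm@src.T).T+t-dst)
print("fit circles",(Rm@src[4:].T).T+t)
for n,c,k,o,z in[("jar",(226,172),5,L,70),("small",(502,393),5,L,28),("wknob",(264,461),5,L,50),("wshould",(267,465),5,L,34),("purpletin",(678,408),5,L,28),("turq",(622,557),5,L,28),("blue",(333,591),5,L,50),("timer",(496,97),5,L,22),("large",(128,342),4,R,40),("bottle",(346,137),4,R,108),("pan",(328,408),4,R,26),("ram",(106,90),4,R,38)]:
    w=pix2w("top",cc(c,k,o),z);print(n,w,"r",np.hypot(*w[:2]),"side px",w2pix("side",w))
E
```

```text
[661.3 105.8   8. ]
[ 662.1 -112.7    8. ]
[ 463.2 -114.2    8. ]
[461.8 104.6   8. ]
edges [np.float64(218.42168555146665), np.float64(198.85285677601115), np.float64(218.75690756459028), np.float64(199.5512921621508)]
NL,NR,F [516.7  50.2   8. ] [517.5 -59.3   8. ] [612.2  -3.4   8. ]
board [562.1  -4.1] 0.35892932075228245
resid [[ 0.1  0.7]
 [ 0.7 -0.8]
 [-0.4 -0.6]
 [-0.4  0.7]
 [ 0.1  0.4]
 [-0.  -0.1]
 [-0.1 -0.4]]
fit circles [[516.8  50.6]
 [517.4 -59.4]
 [612.1  -3.8]]
jar [574.  404.8  70. ] r 702.3660711059683 side px [143.3 303.8]
small [463.2 273.9  28. ] r 538.1440155048693 side px [243.5 316.4]
wknob [429.9 389.7  50. ] r 580.1856081724306 side px [200.6 348.5]
wshould [430.5 391.9  34. ] r 582.2043542009277 side px [200.3 356.2]
purpletin [451.5 184.9  28. ] r 487.91647774834405 side px [283.4 297.5]
turq [377.  214.8  28. ] r 433.9079516359093 side px [300.2 322.6]
blue [363.4 355.2  50. ] r 508.18458898554996 side px [243.7 358.1]
timer [620.7 276.4  22. ] r 679.4797836924183 side px [192.3 284. ]
large [ 469.8 -274.6   40. ] r 544.1501885084512 side px [410.  209.7]
bottle [ 578.8 -406.5  108. ] r 707.2262770154034 side px [406.  159.3]
pan [ 424.1 -401.4   26. ] r 583.928341297364 side px [450.1 204.3]
ram [ 636.7 -274.9   38. ] r 693.4928027220494 side px [358.5 190.5]
```

Checks pass: the board edges come out at 218.5 and 199 mm against the given 220 and 200. The circle fit is within 1 mm, and the top positions reproject onto the right things in the side view. Starting with the large tin.

```bash
cat >> h.py <<'E'
ZT=270.
def q(xy):
    a=(np.arctan2(xy[1],xy[0])+np.pi/2)/2   # jaws along the radial direction
    v=np.array([np.cos(a),np.sin(a),0,0]); return v if v[0]>0 else -v
def above(xy,z=ZT): env.reach([xy[0],xy[1],z],q(xy))
def pick(xy,g,wid,opening,z0=0):
    set_gripper(opening); above(xy)
    hit=env.move_l([xy[0],xy[1],z0+g+61],rate=170,f_stop=12)
    w=set_gripper(0); s=env.read_state()
    print("pick hit",hit,"width",s["width"],"expect",wid,"t",s["time_s"])
    if abs(s["width"]-wid)>5: raise SystemExit("bad grasp")
    env.move_l([xy[0],xy[1],ZT],rate=170)
    print("held width",env.read_state()["width"])
def place(xy,g,wid,z0,rel):
    above(xy)
    hit=env.move_l([xy[0],xy[1],z0+g+61+3],rate=150,f_stop=15)
    if hit: print("EARLY CONTACT",env.read_state()["tool_pos"]); raise SystemExit
    hit=env.move_l([xy[0],xy[1],z0+g+61-2],rate=20,f_stop=4)
    s=env.read_state();print("touch",hit,"z bottom",s["tool_pos"][2]-61-g,"xy",s["tool_pos"][:2],"want",xy)
    env.hold(.1); set_gripper(rel); env.move_l([xy[0],xy[1],ZT],rate=170)
    s=env.read_state();print("t",s["time_s"])
NL,NR,F=(516.8,50.6),(517.4,-59.4),(612.1,-3.8);PAN=(424.1,-401.4)
E
python3 - <<'E'
from h import *
pick((469.8,-274.6),24,66,84); place(NL,24,66,8,80)
cv2.imwrite("pics/t1.png",viewer.camera("top")); cv2.imwrite("pics/s1.png",viewer.camera("side"))
E
```

```text
pick hit False width 65.89706322760944 expect 66 t 3.3667
held width 65.20795118722413
touch True z bottom 8.24618365206507 xy [517.59962753  50.67258468] want (516.8, 50.6)
t 9.1667
```

View pics/t1.png

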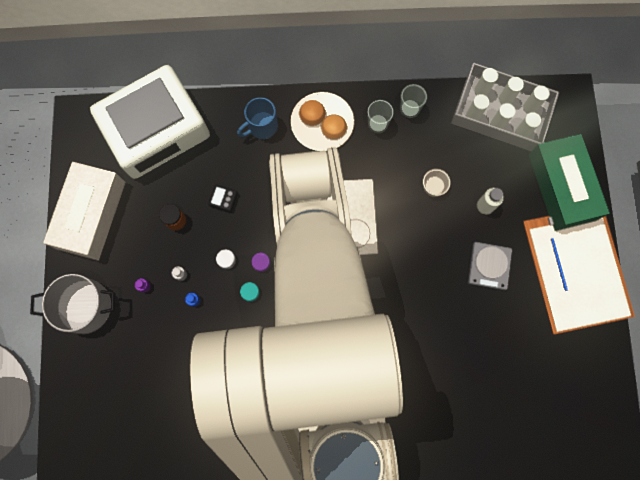

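View pics/s1.png

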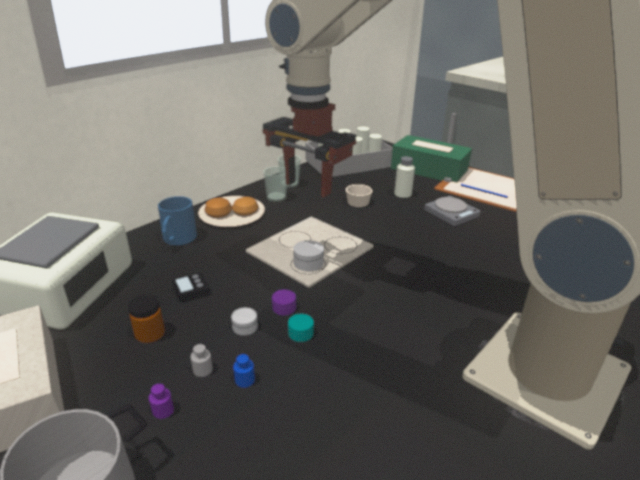

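The side view (310,256) shows the large tin standing upright in the near left circle, and the top view shows the scale now uncovered. Next I pick the small tin, and from there look down at the large tin.

Run:
```python
from h import *
pick((463.2,273.9),23,46,64)
t=viewer.camera("top");cv2.imwrite("pics/t2.png",t);crop(t,275,165,120,100,6,"t2b")
crop(t,460,230,60,65,8,"t2s")
```

```text
pick hit False width 45.62214246984423 expect 46 t 12.3333
held width 45.55419468190935
```

View pics/t2b.png

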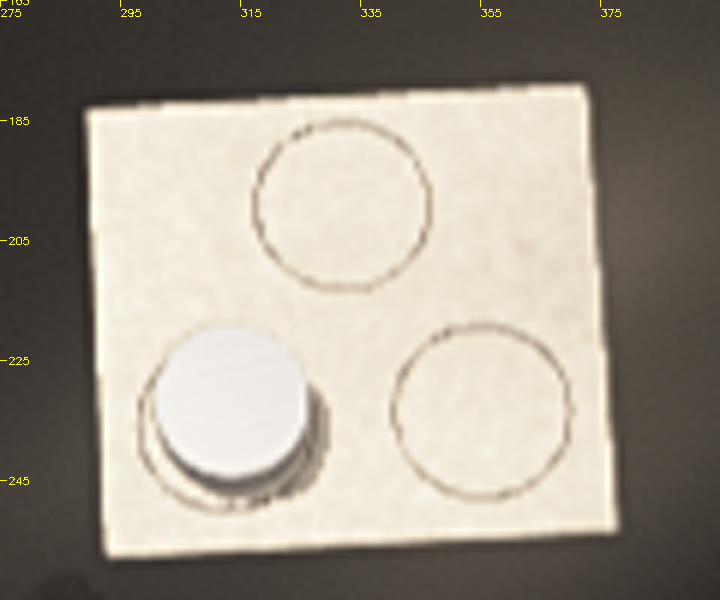

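View pics/t2s.png

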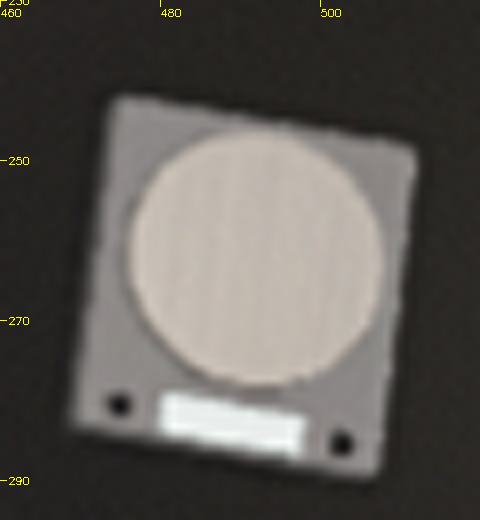

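In the board crop the tin's top is centred at (313.1,231.4), and the pan at (491.6,261.8). I compute both positions.

Run:
```python
from h import *
print(pix2w("top",(231.5/6-.5+275,401.5/6-.5+165),48),"want",NL)
print(pix2w("top",(256.5/8-.5+460,258.5/8-.5+230),26))
```

```text
[518.00672874  48.04078809  48.        ] want (516.8, 50.6)
[ 423.64394778 -401.15903064   26.        ]
```

The large tin is within 3 mm of its circle, so I stack the small tin, then place the jar.

Run:
```python
from h import *
place((517.2,49.6),23,46,48,58)
pick((574.,404.8),32,54,72)
t=viewer.camera("top");crop(t,275,165,120,100,6,"t3b")
s=viewer.camera("side");cv2.imwrite("pics/s3.png",s)
```

```text
touch True z bottom 48.35682297469907 xy [518.05548315  49.6938334 ] want (517.2, 49.6)
t 17.35
pick hit False width 53.630319176965415 expect 54 t 20.7667
held width 53.45097594461346
```

View pics/t3b.png

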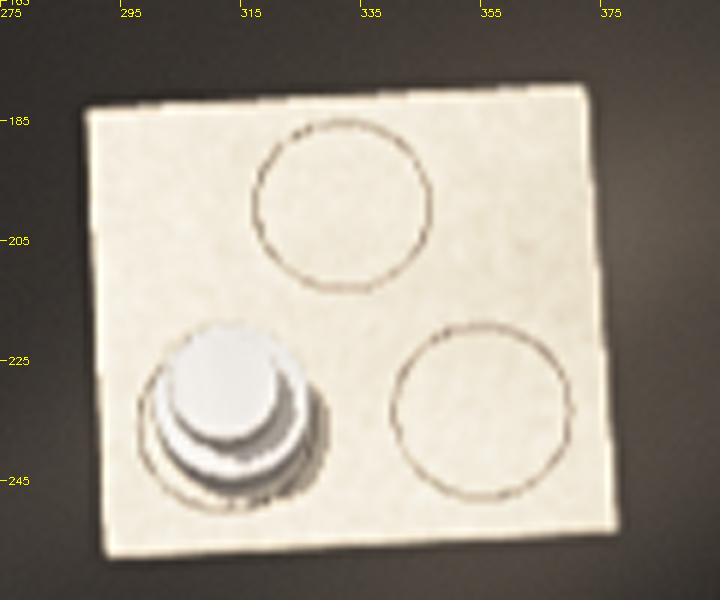

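View pics/s3.png

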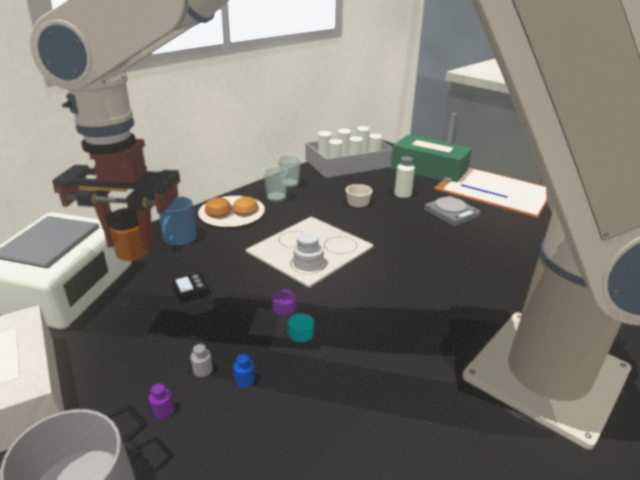

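The stack stands well: the small tin's top is centred at (312,229.5) in the top view, and it is upright at (308,243) in the side view. The jar is held upright at (130,235). Next come the jar placing, then the weight.

Run:
```python
from h import *
print("small at",pix2w("top",(225.5/6-.5+275,387.5/6-.5+165),76))
place(NR,32,54,8,66)
pick((430.2,390.8),23,32,50)
t=viewer.camera("top");crop(t,275,165,120,100,6,"t4b");crop(t,125,180,155,135,5,"t4l")
s=viewer.camera("side");cv2.imwrite("pics/s4.png",s)
```

```text
small at [517.58775648  49.97496758  76.        ]
touch True z bottom 8.561275990236098 xy [518.24761495 -59.53435302] want (517.4, -59.4)
t 26.9583
pick hit False width 31.352546952626493 expect 32 t 30.7833
held width 31.4134452502072
```

View pics/t4b.png

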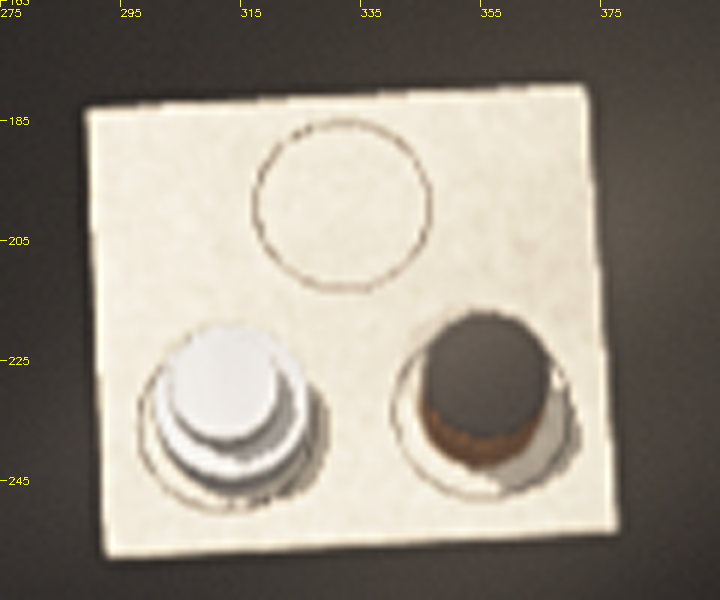

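View pics/s4.png

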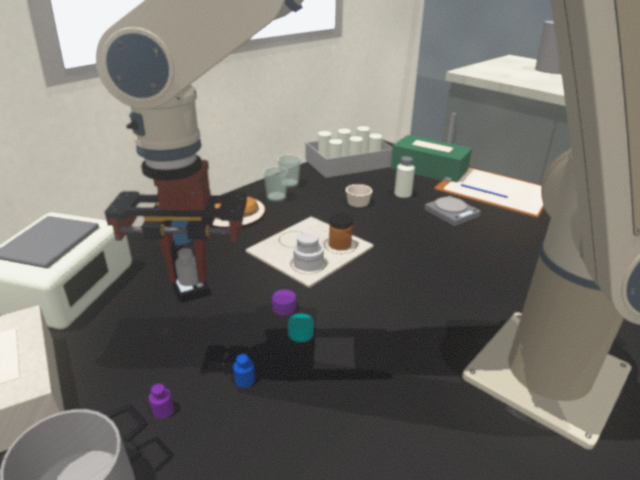

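The jar's lid is at (355.6,226.9) and it is upright in the near right circle. The steel weight is held upright at (184,268) in the side view. Next: weight to pan, then bottle.

Run:
```python
from h import *
print("jar at",pix2w("top",(486.5/6-.5+275,374.5/6-.5+165),78),NR)
place((423.7,-401.2),23,32,26,44)
pick((578.8,-406.5),55,48,66)
t=viewer.camera("top");cv2.imwrite("pics/t5.png",t);crop(t,450,220,70,75,8,"t5s")
s=viewer.camera("side");cv2.imwrite("pics/s5.png",s)
```

```text
jar at [517.77004549 -57.67020502  78.        ] (517.4, -59.4)
touch True z bottom 26.381710701348865 xy [ 424.33870285 -401.80732024] want (423.7, -401.2)
t 38.0
pick hit False width 48.12706774065326 expect 48 t 40.7167
held width 47.58633967297327
```

View pics/t5.png

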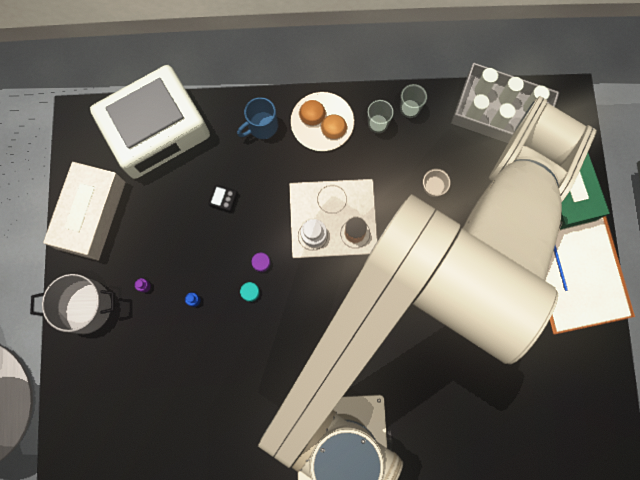

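View pics/s5.png

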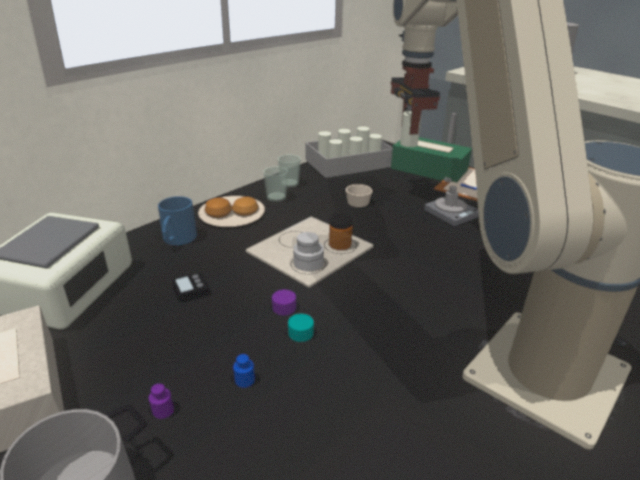

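View pics/t5s.png

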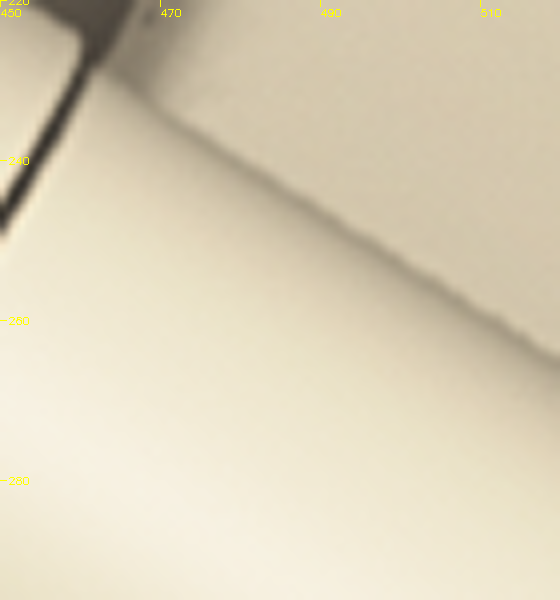

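The side view shows the weight upright on the pan (452,198) and the bottle held upright (408,130). In the top view the arm hides the scale, so I check that later. Now I place the bottle, then move the arm aside to look.

Run:
```python
from h import *
place(F,55,48,8,62)
above((330.,330.))
t=viewer.camera("top");cv2.imwrite("pics/t6.png",t);crop(t,275,165,120,100,6,"t6b");crop(t,460,230,60,65,8,"t6s");crop(t,410,160,60,50,5,"t6r")
s=viewer.camera("side");cv2.imwrite("pics/s6.png",s)
```

```text
touch True z bottom 8.822480702990404 xy [613.241971    -3.80480501] want (612.1, -3.8)
t 46.3083
```

View pics/t6.png

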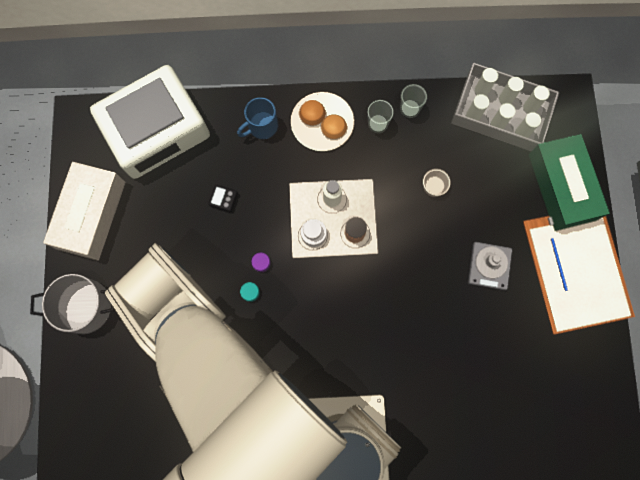

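View pics/t6b.png

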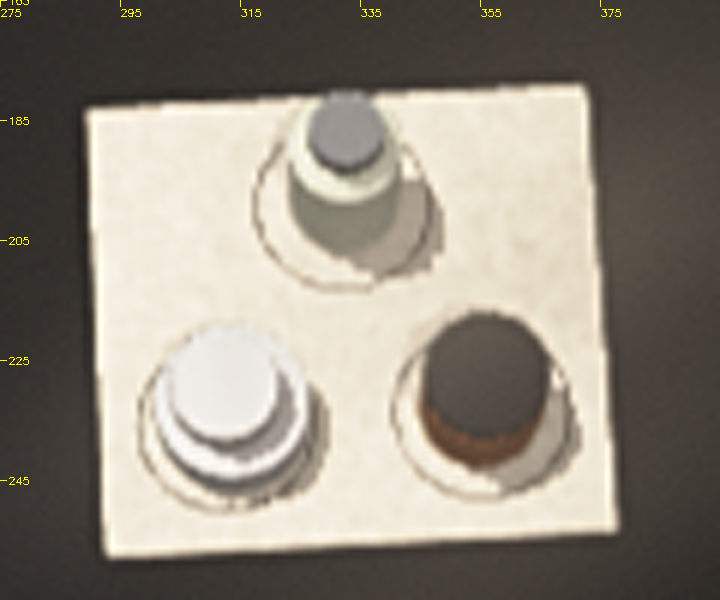

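View pics/t6s.png

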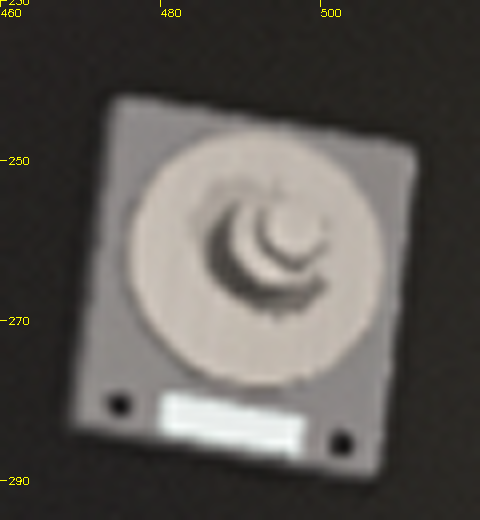

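View pics/s6.png

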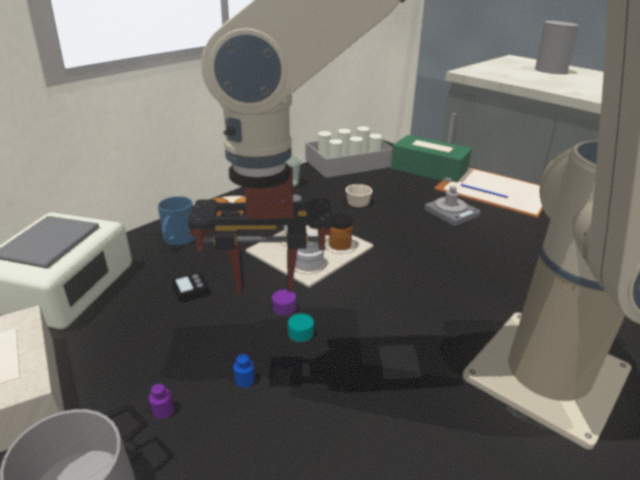

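All five stand upright in their places. The bottle's cap is at (332,186) and the weight's knob at (496,258). I check these two in numbers, along with the dish and timer.

Run:
```python
from h import *
print("bottle",pix2w("top",(345.5/6-.5+275,130.5/6-.5+165),116),F)
print("weight",pix2w("top",(293.5/8-.5+460,228.5/8-.5+230),76),"pan 423.6 -401.2")
a=cv2.imread("pics/top0.png");b=cv2.imread("pics/t6.png")
for n,(x,y) in dict(ram=(436,182),timer=(222,197)).items():
    A=a[y-20:y+20,x-20:x+20].astype(np.float32).mean(2);Bb=b[y-20:y+20,x-20:x+20].astype(np.float32).mean(2)
    print(n,"shift px",cv2.phaseCorrelate(A,Bb))
print(env.read_state()["force"],env.read_state()["width"])
```

```text
bottle [613.37153193  -3.65600193 116.        ] (612.1, -3.8)
weight [ 424.20804125 -399.31003409   76.        ] pan 423.6 -401.2
ram shift px ((0.030148423693507453, -0.027732794252131043), 0.9953179509937763)
timer shift px ((-0.07621473672569223, -0.010931602311778477), 0.9702672404050827)
[0.24431684 0.11105801 0.58725991] 61.843927821897445
```

Run:
```python
from h import *
env.hold(.3); print(workorder.sign_off(), env.read_state()["time_s"])
```

```text
the job is handed in; nothing more can be done
the job is handed in; nothing more can be done
```

The weigh-in station is set out and handed in at about 47 s of the 126 s allowed; sign-off gives no verdict.

I checked each placing with the top camera, whose calibration is good to about 2 mm:

| Thing | Place | Measured offset | Limit |
|---|---|---|---|
| Large tin | near left circle | about 1 mm in x, 2.6 mm in y | 12 mm per axis |
| Jar | near right circle | about 2 mm | 12 mm per axis |
| Bottle | far middle circle | about 1.3 mm | 12 mm per axis |
| Small tin | on the large tin | about 2 mm between centres | 10 mm |
| Weight | scale pan | about 2 mm | 15 mm per axis |

- **Upright:** all five looked upright in the final top view. The arm hid the bottle in the last side view.
- **Heights:** each thing touched down within 1 mm of its expected height.
- **Bystanders:** the white dish and the timer moved less than 0.1 pixel between the first and last pictures.
- **Gripper:** it was empty and clear of everything at hand-in.
- **Disagreement:** the camera and the arm differ by up to about 2.6 mm, seen with the large tin. That is well inside the limits, so nothing was corrected.

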